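# Fasten the bathroom medicine chest

## Robot

A 6-joint arm with a two-finger parallel gripper is mounted at the origin on the work surface. World frame = base frame: x ahead of the robot, y to its left, z up, the work surface at z = 0. Lengths are in mm, angles in rad, forces in N, time in s.
With the tool pointing down it reaches from about 350 to 975 mm from the base axis. Payload 7.1 kg.
Tool frame: the origin (TCP) lies at the very end of the fingers, on their centre line; the grasp point (between the pads) lies 19 mm behind it; z points along the fingers, y is the line along which they close (so a half turn about z gives the same grasp; the last joint's range is limited). The gripper opens to 88 mm and grips with 3 to 60 N. Pads are 20 mm wide; open, the fingers measure 115 mm over their backs; the gripper's body (75 mm by 178 mm) begins 61 mm behind the grasp point.
Start: joints at [1.111, 0.423, 1.63, -0, 1.089, -0.019], TCP at [266.632, 565.254, 222.675] pointing down, gripper open.
Joint ranges: [-3, 3], [-0.9, 2.11], [0.09, 2.58], [-1.31, 4.45], [0.11, 2.69], [-2.54, 2.54]. Speed limits (rad/s): [2.39, 2.39, 3.01, 3.14, 3.14, 3.14].

## Interface

Orientations are given as a rotation vector (axis times angle).
In Python, from workcell import ctrl, optics gives the robot as it stands.
- The arm moves only by the shell command python3 -m jog 'ROWS'. ROWS is JSON, a list of rows, each a list of 7 numbers: the shift along the tool's x, y, z in units of 40 mm (1.0 is 40 mm), then the turn, a rotation vector about the tool's x, y, z in units of 6 degrees (1.0 is 6 degrees), then the opening, from 0 (shut) to 1 (fully open). A call has 1 to 20 rows; each row shifts and turns the commanded pose from where the row before left it, along the tool's axes as they then stand; what a row does not reach is not made up. A row lasts 1/10 s, in which the tool goes at most 50 mm and 8.59 degrees, less where a joint would pass 70% of its speed; a pose out of reach is approached as far as the arm can. A call is refused whole if a number of a shift passes 1 or a number of a turn 1, either way. A call with a gripper value outside its range is refused whole. The fingers move at their own pace and stop on an object; the grip force is fixed at half the most. Time passes only in rows, so rows that do not move let the fingers close. It gives the time, the measured TCP pose, the force, the opening and the grip force at its end, in the units of the state.
- ctrl.get_obs(): the state, without advancing time (a new reading comes with each control period).
- optics.get_image(name): name is "side" or "top"; returns the picture (384x512x3 uint8, red, green, blue); there is no depth.
- optics.camera_model(name): a dict with "fov_y" (degrees; the focal length in pixels is half the picture's height over the tangent of half this angle, whatever the lens; pixels are square), "cx", "cy" (the principal point, pixels), "view" (4x4, takes a point from world to camera coordinates). Camera axes: x right, y up, looking along -z (the intrinsics and any distortion apply to the point x, -y, -z); pixel columns grow to the right and rows downward; lengths in mm; the calibration is good to about 2 mm. A picture is of the moment at which its call begins. camera_model takes no time and is no camera call.
- ctrl.close_job(): hands the job in; it is judged then, once.
Trained networks look in the newest picture that a camera, given by its name, has taken for a name from the list of things; names that differ only in an ending like _2 or _b are one class to them, and where a whole thing is asked for, a point or a joint stands for the part that bears it (a point fixed in the world has none). Each returns a list of dicts, best first, with "conf" (0 to 1); they miss things now and then, are a little off and sometimes report something else, mostly with a low value. They report only what shows in the picture. A call takes as long as a camera call.
- optics.masks_of(target, camera): "pixels" (384x512 bool, what is visible of it) and "extent" ([centre column, centre row, width, height] in pixels, round what is visible of it).
The state is a dict: "t": time; "qpos": joint angles; "qvel": joint speeds; "joint_torque": joint torques, N m; "ee_pos": TCP position; "orientation": TCP orientation; "ft_force": force on the tool from outside, world axes, zero at the start; "moment": the same for the moment, N m; "width": finger opening in mm; "grasp_force": force on a finger pad.
Only numpy, scipy, OpenCV 4.12 (cv2) and the standard library are available. Lean on these libraries where they do the work, as an engineer would, in place of code of your own. Each camera call takes 0.05 s, during which the arm holds its last target. There are 200 camera calls.

## Task

The wooden medicine chest on the bathroom counter has been left open: push its lid fully shut, and only then swing the steel hasp on its front over the lid, so that it lies flat on top with the staple standing up through its slot, ready for a padlock. Do not shove or knock over the tall bottle and the mug that stand in front of the chest.

Things in the scene. Friction and masses are not known exactly. Their poses are not given: they have to be found in the camera images.
- chest: open pine chest that does not move, 210 mm deep (its x), 260 mm wide (its y), walls 12 mm, rim 120 mm above the counter. Origin: centre of its underside, on the counter; z up; its front, with the hasp, looks along its own -x; the lid's hinge runs along y at x = +105 mm, z = 120 mm. Small pine grips stick out 6 mm from its two sides
- lid (a joint): the lid: pine board 210 x 260 x 14 mm, 0.3 kg, hinged along the chest's rear rim. 0 = shut on the rim (its top then 134 mm above the counter); grows as the front edge rises (rad); starts half open, 0.5 to 1.1. A stiff hinge: it stays where it is left
- lid_edge (a point): middle of the lid's front upper edge, 210 mm from the lid's hinge; the frame turns with the lid
- staple (a point): top of the steel staple: a U of 6 mm bar, 24 mm wide along the chest's y, standing 21 mm high on the lid's top, 172 mm from the lid's hinge, midway across the width
- hasp (a joint): the hasp: flat steel plate 90 long x 44 wide x 4 mm thick, turning on a pin parallel to the chest's y. 0 = lying flat on the shut lid, pointing to the rear (chest's +x); 1.57 = standing upright; above that it leans outwards, away from the chest; its stop is 2.7 rad; starts 1.7 to 2.35. A stiff hinge: it stays where it is left
- hasp_tip (a point): middle of the hasp's free end, 90 mm from its pin; the frame turns with the hasp. Its slot reaches from 36 to 58 mm from the pin and is 28 mm wide; the plate beyond the slot is solid, from 58 to 90 mm
- hasp_pin (a point): centre of the hasp's pin, in the chest's frame at x = -113 mm, y = 0, z = 136 mm
- shampoo: white bottle, 64 mm diameter, 190 mm tall, standing near the hasp; origin centre of its underside. Bystander
- mug: white mug, 80 mm diameter, 90 mm tall, its handle reaching about 40 mm farther to one side, standing 0.3 m out in front of the hasp; origin centre of its underside. Bystander

How it is judged (in metres and radians):
On the way, in this order (a step that is already met when the one before it is completed fails the run):
1. the lid is fully shut while the hasp is still swung off it (value of joint lid below 0.06 rad and value of joint hasp above 1.2 rad), for 0.2 s.
2. the hasp lies over the staple on the shut lid (value of joint lid below 0.06 rad and value of joint hasp below 0.12 rad), for 0.2 s.
At the end, for the whole second after the job is handed in: The lid is shut (within 0.06 rad, about 12 mm at its front edge) and the hasp lies flat on it over the staple (within 0.12 rad, about 11 mm at its tip) (all of step 2); the robot touches nothing.
It fails at once if the shampoo bottle or the mug is shoved more than 40 mm (distance of any of shampoo, mug from where it was at the start of the episode above 0.04 m).
It fails at once if the shampoo bottle or the mug is knocked over (angle between any of shampoo, mug's own z axis and vertical above 0.6 rad).
It also fails if it takes over 42 s, if anything falls off the work surface, if the arm or the gripper's body presses on something with over 40 N, if the wrist force passes 120 N, or if a joint passes its speed limit or range.

## Working session

There is one attempt and no reset: what is moved stays moved. The work goes in short steps, Python scripts to look and compute and a shell command to move; the robot and the scene stay as the last step left them, time stands still between calls to the robot, and variables do not carry over. Pictures are saved under pics/ and viewed, at most 10 in all, crops included, and the job is handed in when it is done.

```bash
ls; mkdir -p pics
cat > h.py <<'E'
import numpy as np,cv2
from workcell import ctrl,optics
def K(n):
    m=optics.camera_model(n); f=192/np.tan(np.radians(m["fov_y"])/2); return f,m["cx"],m["cy"],np.array(m["view"])
def proj(n,P):
    f,cx,cy,V=K(n); P=np.atleast_2d(P); c=P@V[:3,:3].T+V[:3,3]
    return np.c_[cx+f*c[:,0]/-c[:,2],cy-f*c[:,1]/-c[:,2]]
def snap(n,fn):
    im=optics.get_image(n); cv2.imwrite(fn,im[:,:,::-1]); return im
E
python3 - <<'E'
from h import *
a=snap("side","pics/a.png");b=snap("top","pics/b.png")
cv2.imwrite("pics/ab.png",cv2.resize(np.vstack([a,b])[:,:,::-1],None,fx=.78,fy=.78))
for n in("side","top"):
    m=optics.camera_model(n);print({k:(np.round(v,3).tolist()) if not isinstance(v,str) else v for k,v in m.items()})
    V=np.array(m["view"]);print("cam pos",-V[:3,:3].T@V[:3,3])
    for t in("chest","lid","hasp","shampoo","mug","staple"):
        for d in optics.masks_of(t,n)[:2]:
            print(n,t,round(d["conf"],2),np.round(d["extent"],1)); 
            if d is not None: np.save(f"m_{n}_{t}.npy",d["pixels"]) if d["conf"]>.5 else 0
print(ctrl.get_obs())
E
```

```text
pics
{'fov_y': 55.803, 'cx': 258.09, 'cy': 198.208, 'view': [[0.959, -0.283, 0.011, -607.304], [0.166, 0.592, 0.789, -209.002], [-0.23, -0.755, 0.615, -826.982], [0.0, 0.0, 0.0, 1.0]]}
cam pos [ 427.22444511 -672.24885892  679.67689152]
side chest 0.83 [227.9 188.7 110.9  96.5]
side lid 0.69 [229.5 151.  112.   14.2]
side hasp 0.54 [226.2 197.4  15.1  11.4]
side shampoo 0.94 [282.5 235.6  32.3  73.1]
side mug 0.85 [208.6 295.4  52.9  55.8]
side mug 0.35 [226.9 196.4  17.1  11.4]
side staple 0.78 [229.  148.1 110.3  19.9]
{'fov_y': 55.947, 'cx': 245.322, 'cy': 192.659, 'view': [[-0.01, -1.0, -0.003, -5.566], [0.999, -0.01, 0.035, -600.169], [-0.035, -0.002, 0.999, -926.639], [0.0, 0.0, 0.0, 1.0]]}
cam pos [567.38465586 -13.87840089 946.98232889]
top chest 0.61 [194.1 198.  139.1 136.4]
top lid 0.71 [177.  198.2 100.6 136. ]
top lid 0.57 [316.9 245.5  36.3  42. ]
top hasp 0.73 [247.6 212.4  30.9  21.4]
top shampoo 0.64 [284.4 168.1  30.8  33.3]
top mug 0.62 [318.1 245.8  39.3  41.1]
top mug 0.55 [175.6 197.1 105.4 140.1]
top staple 0.79 [177.4 196.8 104.5 138.2]
{'t': 0.7, 'qpos': array([ 1.11098290e+00,  4.23075412e-01,  1.62991335e+00,  3.84147487e-06,
        1.08858135e+00, -1.90556568e-02]), 'qvel': array([ 0.00066176, -0.00091969, -0.00096648, -0.00027148, -0.00096825,
       -0.0003992 ]), 'joint_torque': array([ 3.02995431e-04, -5.44413400e+01, -2.73998129e+01,  6.44743256e-02,
        1.65233103e-02,  2.79777294e-05]), 'ee_pos': array([266.64062034, 565.249916  , 222.68517174]), 'orientation': array([6.86752432e-01, 3.06560968e+00, 3.56685577e-05]), 'ft_force': array([0.66156326, 0.14173932, 0.12973118]), 'moment': array([0.03471337, 0.03611459, 0.01698291]), 'grasp_force': 0.0, 'width': 87.94335959122446}
```

View pics/a.png

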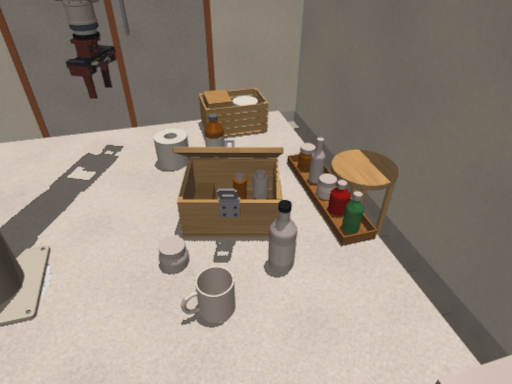

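View pics/b.png

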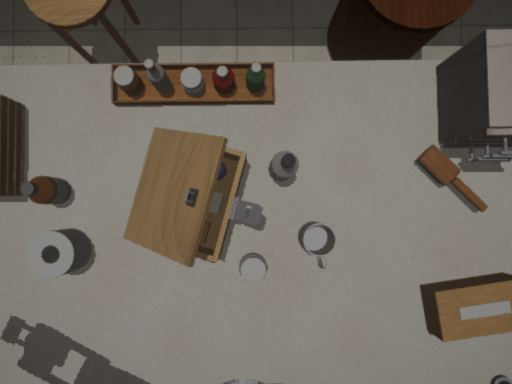

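The side view shows the open chest at about (232,190), with its front facing the camera and the hasp at (230,203). The bottle is at (283,240), the mug at (213,296) and a small jar at (173,255). In the top view the front rim runs (245,151)–(212,259) and the hasp is at (247,212). I'll crop for exact corners.

Run:
```python
from h import *
a=cv2.imread("pics/a.png")[130:280,160:320];b=cv2.imread("pics/b.png")[120:270,115:275+60]
a=cv2.resize(a,None,fx=3.6,fy=3.6,interpolation=2)[:540,:400*2]; b=cv2.resize(b,None,fx=3.6,fy=3.6,interpolation=2)
cv2.imwrite("pics/ca.png",a);cv2.imwrite("pics/cb.png",b)
```

```text
(no output)
```

View pics/ca.png

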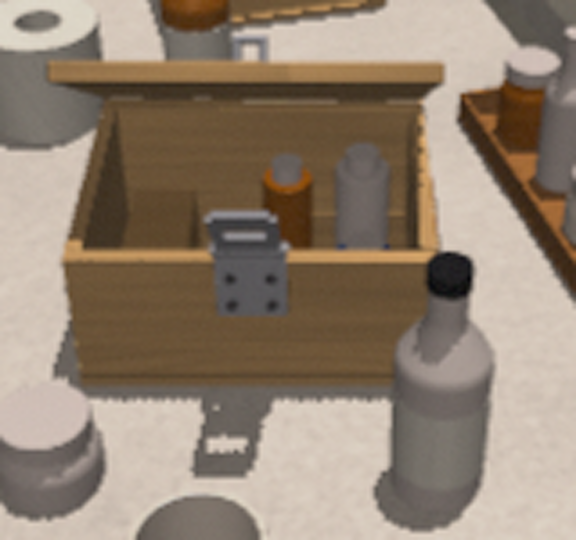

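View pics/cb.png

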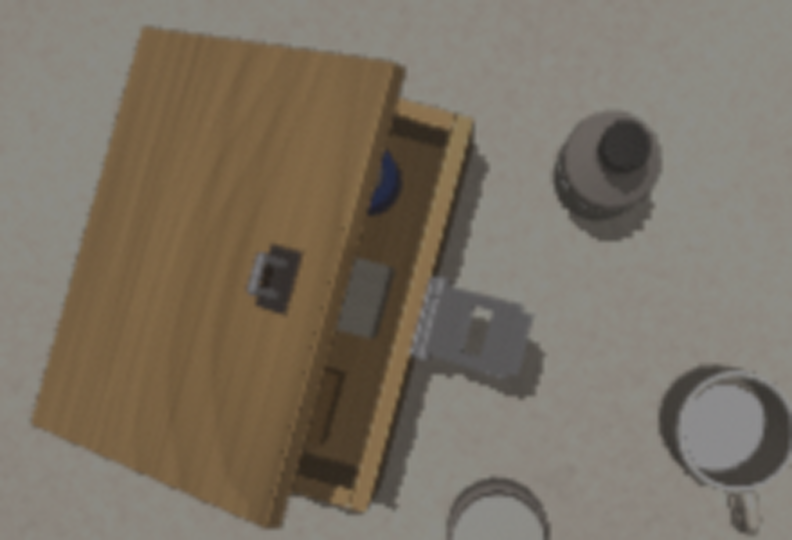

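The crops give clear corners for the rim, lid edge, hasp end and bottle cap. I'll fit the pose to them.

```bash
cat >> h.py <<'E'
def T(p):
    cx,cy,yaw=p[:3]; c,s=np.cos(yaw),np.sin(yaw)
    return lambda q: np.array(q)@np.array([[c,-s,0],[s,c,0],[0,0,1]]).T+[cx,cy,0]
def lidp(r,y,h,a): # r from hinge, h above underside
    return [105-r*np.cos(a)+h*np.sin(a)*1, y, 120+r*np.sin(a)+h*np.cos(a)]
def haspp(r,y,h,t): return [-113+r*np.cos(t),y,136+r*np.sin(t)]
E
python3 - <<'E'
from h import *
from scipy.optimize import least_squares
obs=[]
A=lambda n,f,u:obs.append((n,f,u))
for n,y,u in [("top",-130,(246.4,153.9)),("top",130,(215.6,261.7)),("side",130,(178.3,202.8)),("side",-130,(281.4,202.8))]: A(n,lambda p,y=y:[-105,y,120],u)
for n,y,u in [("top",-130,(224.2,137.5)),("top",130,(189.4,266.4)),("side",130,(173.9,148)),("side",-130,(282.8,148))]: A(n,lambda p,y=y:lidp(210,y,14,p[3]),u)
for y,u in [(-130,(155.3,127.5)),(130,(124.2,237.2))]: A("top",lambda p,y=y:lidp(0,y,14,p[3]),u)
A("side",lambda p:[-105,130,0],(182,237.5))
A("side",lambda p:haspp(90,0,0,p[4]),(227.5,189.2));A("top",lambda p:haspp(90,0,0,p[4]),(260.1,215))
def res(p): return np.concatenate([proj(n,T(p)(f(p)))[0]-u for n,f,u in obs])
r=least_squares(res,[560,150,1.4,.5,2.],x_scale=[100,100,1,1,1],loss="soft_l1")
print(np.round(r.x,3));print(np.round(r.fun.reshape(-1,2),1).tolist())
np.save("p.npy",r.x);w=T(r.x)
for k,q in dict(pin=[-113,0,136],edge=lidp(210,0,14,r.x[3]),tip=haspp(90,0,0,r.x[4]),staple=lidp(172,0,35,0)).items(): print(k,w(q).round(1))
def ray(n,u,z):
    return least_squares(lambda x:proj(n,[x[0],x[1],z])[0]-u,[500,0],x_scale=100).x.round(1)
print("bottle cap",ray("top",(288.6,160.3),190),"base side",ray("side",(280.8,266),0),"mug",ray("top",(316.4,238),90),ray("side",(214.5,281),90),"jar top z30..50",ray("top",(253,268),40),ray("side",(172,246),40))
c,s=np.cos(r.x[2]),np.sin(r.x[2])
inv=lambda v:np.array([[c,s],[-s,c]])@(np.array(v)-r.x[:2])
print("bottle in chest",inv(ray("top",(288.6,160.3),190)),"mug",inv(ray("top",(316.4,238),90)))
E
```

```text
[5.92237e+02 1.19996e+02 1.29600e+00 5.91000e-01 2.23400e+00]
[[0.4, -1.5], [1.4, 0.5], [-1.5, -0.8], [0.6, -0.7], [1.1, -0.6], [0.3, 0.4], [-1.1, -0.5], [0.8, -0.1], [-1.0, -0.8], [-1.0, 0.3], [0.5, -0.3], [-1.0, -0.2], [0.1, 0.3]]
pin [561.6  11.2 136. ]
edge [575.6  60.8 248.7]
tip [546.6 -42.1 206.9]
staple [574.1  55.5 155. ]
bottle cap [ 660.9 -103.7] base side [ 658.  -113.5] mug [ 488.5 -178.5] [ 483.8 -188.3] jar top z30..50 [411. -29.] [409.5 -12.6]
bottle in chest [-196.69908782 -126.74450618] mug [-315.44173915   18.91599895]
```

```bash
cat >> h.py <<'E'
from scipy.spatial.transform import Rotation as R
def goto(target,z=None):
    "print current->target (chest coords) in tool units"
    o=ctrl.get_obs();p=np.load("p.npy");M=R.from_rotvec(o["orientation"]).as_matrix()
    d=T(p)(target)-o["ee_pos"]; print("tool shift units",(M.T@d/40).round(2),"chest now",(np.array([[np.cos(p[2]),np.sin(p[2])],[-np.sin(p[2]),np.cos(p[2])]])@(o["ee_pos"][:2]-p[:2])).round(1),o["ee_pos"].round(1))
E
python3 - <<'E'
from h import *
o=ctrl.get_obs();M=R.from_rotvec(o["orientation"]).as_matrix();print(M.round(3))
p=np.load("p.npy");v=np.array([-np.sin(p[2]),np.cos(p[2]),0])
for s in(1,-1):
    y=s*v;z=np.array([0,0,-1]);W=np.c_[np.cross(y,z),y,z]
    print(s,np.degrees(R.from_matrix(M.T@W).as_rotvec())/6)
    D=W.T@(T(p)([-40,75,300])-o["ee_pos"])/40;print("shift in turned tool axes",D.round(2))
E
```

```text
[[-0.904  0.427  0.   ]
 [ 0.427  0.904  0.   ]
 [ 0.     0.    -1.   ]]
1 [ 1.83300057e-04  1.66598328e-04 -1.65869161e+01]
shift in turned tool axes [ 9.51 -8.98 -1.93]
-1 [ 1.59198812e-04 -1.75158728e-04  1.34130839e+01]
shift in turned tool axes [-9.51  8.98 -1.93]
```

```bash
python3 -m jog '[[0,0,-1,0,0,1,0],[0,0,-0.93,0,0,1,0],[0,0,0,0,0,1,0],[0,0,0,0,0,1,0],[0,0,0,0,0,1,0],[0,0,0,0,0,1,0],[0,0,0,0,0,1,0],[0,0,0,0,0,1,0],[0,0,0,0,0,1,0],[0,0,0,0,0,1,0],[0,0,0,0,0,1,0],[0,0,0,0,0,1,0],[0,0,0,0,0,1,0],[0,0,0,0,0,0.4,0]]' && python3 -m jog '[[-0.86,0.82,0,0,0,0,0],[-0.86,0.82,0,0,0,0,0],[-0.86,0.82,0,0,0,0,0],[-0.86,0.82,0,0,0,0,0],[-0.86,0.82,0,0,0,0,0],[-0.86,0.82,0,0,0,0,0],[-0.86,0.82,0,0,0,0,0],[-0.86,0.82,0,0,0,0,0],[-0.86,0.82,0,0,0,0,0],[-0.86,0.82,0,0,0,0,0],[-0.86,0.82,0,0,0,0,0],[0,0,0,0,0,0,0]]'; python3 -c "
from h import *
goto([-40,75,300]);print(ctrl.get_obs()['qpos'])"
```

```text
t: 2.1
ee_pos: [266.6, 565.2, 299.9]
orientation: [2.507, 1.894, -0.0]
ft_force: [0.7, 0.6, 0.2]
width: 0.6
grasp_force: 0.0
t: 3.3
ee_pos: [514.0, 99.3, 300.1]
orientation: [2.507, 1.891, 0.001]
ft_force: [-0.5, 1.3, 0.1]
width: 0.2
grasp_force: 0.0
tool shift units [ 0.03 -0.13  0.  ] chest now [-41.1  69.7] [514.   99.3 300.1]
[ 1.68930262e-01  1.85862466e-01  1.77506253e+00 -1.35300430e-03
  1.17951949e+00  4.48004289e-01]
```

```bash
python3 -m jog '[[0,0,0.7,0,0,0,0],[0,0,0.7,0,0,0,0],[0,0,0.3,0,0,0,0],[0,0,0.3,0,0,0,0],[0,0,0.3,0,0,0,0],[0,0,0.3,0,0,0,0]]' &&  python3 -m jog '[[0,0,0.3,0,0,0,0],[0,0,0.3,0,0,0,0],[0,0,0.3,0,0,0,0],[0,0,0.3,0,0,0,0],[0,0,0.2,0,0,0,0],[0,0,0.1,0,0,0,0],[0,0,0,0,0,0,0]]'
```

```text
t: 3.9
ee_pos: [512.4, 103.9, 195.8]
orientation: [2.502, 1.898, 0.002]
ft_force: [-0.1, 0.0, 2.0]
width: 0.3
grasp_force: 0.6
t: 4.6
ee_pos: [511.6, 103.5, 135.2]
orientation: [-2.503, -1.898, 0.001]
ft_force: [0.4, -0.7, 0.6]
width: 0.5
grasp_force: 0.0
```

```bash
python3 -m jog '[[0,0,0.05,0,0,0,0],[0,0,0.05,0,0,0,0],[0,0,0,0,0,0,0],[0,0,0,0,0,0,0],[0,0,0,0,0,0,0]]'
python3 - <<'E'
from h import *
a=snap("side","pics/d.png");b=snap("top","pics/e.png")
cv2.imwrite("pics/de.png",np.hstack([cv2.resize(a[110:290,140:340,::-1],None,fx=2,fy=2),cv2.resize(b[110:290,110:310,::-1],None,fx=2,fy=2)]))
E
```

```text
t: 5.1
ee_pos: [512.3, 103.7, 134.1]
orientation: [2.503, 1.898, 0.002]
ft_force: [-6.6, -0.3, 20.0]
width: 0.6
grasp_force: 10.0
```

View pics/de.png

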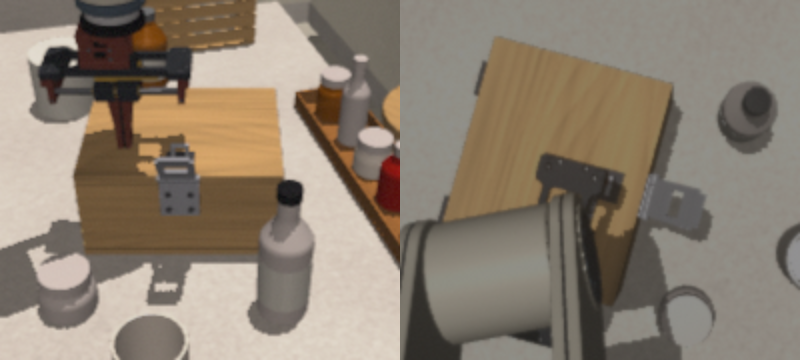

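Lid is shut flat under 20 N, and the hasp is still leaning outwards. Next I'll lift off and go out in front of the hasp.

```bash
python3 -m jog '[[0,0,-0.5,0,0,0,0],[0,0,-1,0,0,0,0],[0,0,-1,0,0,0,0],[0,0,-0.4,0,0,0,0.23],[-0.85,0.36,0,0,0,0,0.23],[-0.85,0.36,0,0,0,0,0.23],[-0.85,0.36,0,0,0,0,0.23],[-0.85,0.36,0,0,0,0,0.23],[-0.68,0.36,0,0,0,0,0.23],[0,0,0,0,0,0,0.23],[0,0,0,0,0,0,0.23]]'; python3 -c "
from h import *
goto([-205,0,180])"
```

```text
t: 6.3
ee_pos: [537.2, -73.4, 248.1]
orientation: [2.505, 1.896, 0.001]
ft_force: [-0.4, -0.2, -0.3]
width: 19.9
grasp_force: 0.0
tool shift units [-0.1   0.01  1.7 ] chest now [-201.1    0.5] [537.2 -73.4 248.1]
```

```bash
python3 -m jog '[[-0.1,0,0.6,0,0,0,0.23],[0,0,0.7,0,0,0,0.23],[0,0,0.4,0,0,0,0.23],[0.4,0,0,0,0,0,0.23],[0.3,0,0,0,0,0,0.23],[0.3,0,0,0,0,0,0.23],[0.3,0,0,0,0,0,0.23],[0.3,0,0,0,0,0,0.23],[0.3,0,0,0,0,0,0.23]]' && python3 -m jog '[[0,0,-0.35,0,0,0,0.23],[0.3,0,0,0,0,0,0.23],[0.3,0,0,0,0,0,0.23],[0.3,0,0,0,0,0,0.23],[0.3,0,0,0,0,0,0.23],[0.3,0,0,0,0,0,0.23],[0.3,0,0,0,0,0,0.23],[0,0,0,0,0,0,0.23]]';python3 - <<'E'
from h import *
goto([-75,0,195])
a=snap("side","pics/f.png");b=snap("top","pics/g.png")
cv2.imwrite("pics/fg.png",np.hstack([cv2.resize(a[110:290,140:340,::-1],None,fx=2,fy=2),cv2.resize(b[110:290,110:310,::-1],None,fx=2,fy=2)]))
E
```

```text
t: 7.2
ee_pos: [557.2, -2.4, 180.4]
orientation: [2.503, 1.898, 0.001]
ft_force: [0.0, -1.5, 1.0]
width: 20.1
grasp_force: 0.6
t: 8.0
ee_pos: [576.6, 67.3, 193.8]
orientation: [-2.502, -1.9, -0.001]
ft_force: [0.4, 0.1, 0.6]
width: 20.5
grasp_force: 0.0
tool shift units [-0.5   0.02 -0.03] chest now [-54.9   0.7] [576.6  67.3 193.8]
```

View pics/fg.png

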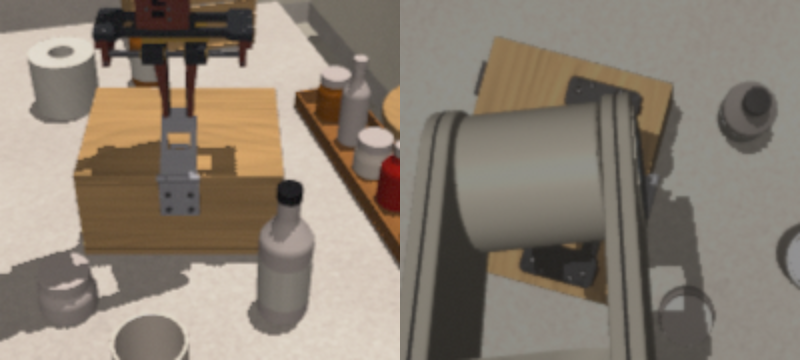

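```bash
python3 -m jog '[[0,0,0.25,0,0,0,0.23],[0,0,0.25,0,0,0,0.23],[0.1,0,0.2,0,0,0,0.23],[0.15,0,0.2,0,0,0,0.23],[0.1,0,0.2,0,0,0,0.23],[0,0,0.15,0,0,0,0.23],[0,0,0.1,0,0,0,0.23],[0,0,0.05,0,0,0,0.23],[0,0,0,0,0,0,0.23],[0,0,0,0,0,0,0.23]]';python3 -c "
from h import *
goto([-40,0,138])"
```

```text
t: 9.1
ee_pos: [579.7, 79.3, 138.3]
orientation: [-2.503, -1.898, -0.0]
ft_force: [-1.5, 2.0, 4.9]
width: 20.3
grasp_force: 2.3
tool shift units [0.06 0.03 0.01] chest now [-42.6   1. ] [579.7  79.3 138.3]
```

Contact is at the expected height of 138 mm. I'll press a little, lift clear and check.

```bash
python3 -m jog '[[0,0,0.04,0,0,0,0.23],[0,0,0.03,0,0,0,0.23],[0,0,0,0,0,0,0.23],[0,0,0,0,0,0,0.23],[0,0,0,0,0,0,0.23]]' && python3 -m jog '[[0,0,-0.3,0,0,0,0.23],[0,0,-0.8,0,0,0,0.23],[0,0,-1,0,0,0,0.23],[0,0,-1,0,0,0,0.23],[0,1,0,0,0,0,0.23],[0,-1,0,0,0,0,0.23],[0.8,-0.9,0,0,0,0,0.23],[0.8,-0.9,0,0,0,0,0.23],[0.8,-0.9,0,0,0,0,0.23],[0.8,-0.9,0,0,0,0,0.23],[0.8,-0.9,0,0,0,0,0.23],[0.8,-0.9,0,0,0,0,0.23],[0,0,0,0,0,0,0.23]]';python3 - <<'E'
from h import *
a=snap("side","pics/i.png");b=snap("top","pics/j.png")
cv2.imwrite("pics/ij.png",np.hstack([cv2.resize(a[140:260,160:290,::-1],None,fx=3,fy=3),cv2.resize(b[140:260,140:270,::-1],None,fx=3,fy=3)]))
p=np.load("p.npy");w=T(p)
for n in("side","top"): print(n,"tip t=0",proj(n,w(haspp(90,0,0,0))),"t=.12",proj(n,w(haspp(90,0,0,.12))),"lidedge",proj(n,w(lidp(210,130,14,0))))
E
```

```text
t: 9.6
ee_pos: [579.9, 79.3, 137.8]
orientation: [2.503, 1.898, 0.001]
ft_force: [-8.8, 1.0, 24.2]
width: 20.2
grasp_force: 12.3
t: 10.9
ee_pos: [421.1, 325.9, 259.2]
orientation: [-2.497, -1.904, -0.001]
ft_force: [0.7, -0.7, 0.2]
width: 20.0
grasp_force: 0.0
side tip t=0 [[230.80964791 177.81339125]] t=.12 [[230.65057474 174.55065203]] lidedge [[176.02114919 197.54691653]]
top tip t=0 [[196.44960802 197.4740998 ]] t=.12 [[196.06060809 197.44561684]] lidedge [[216.45759904 263.20105794]]
```

View pics/ij.png

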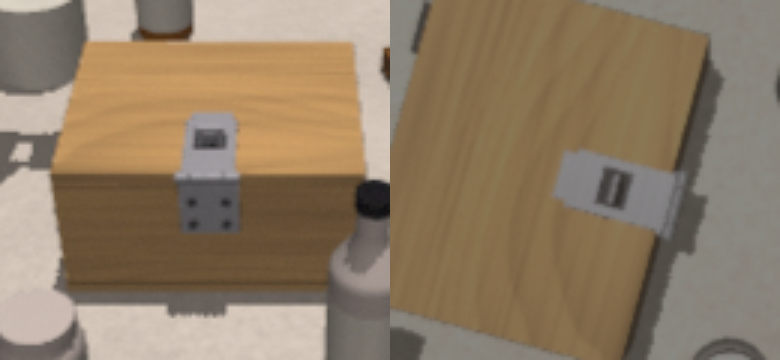

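The lid is shut. The hasp lies flat with the staple through its slot: its tip is at side-view row 177.7, against 177.8 predicted for 0 rad. The robot is clear of everything.

```bash
python3 -c "
from workcell import ctrl
print(ctrl.close_job())"
```

```text
the job is handed in; nothing more can be done
None
```

I shut the lid, then laid the hasp flat over the staple without touching the bottle or mug, and handed the job in at about 11 s; the last pictures show everything in place, but the hand-in returned no verdict.

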